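# Set out a stack of old boxes on their display stands

## Task

A stack of four old boxes and tins has come into the shop. Take it apart from the top down, one piece at a time, and set each upright, centred and square on the display stand of its own shape: round tin on the round stand, square box on the square stand, oblong tin on the shorter oblong stand, long box on the longest stand. Tip nothing over, and leave the white cup and the blue vase where they stand.

Things in the scene. Friction and masses are not known exactly. Their poses are not given: they have to be found in the camera images.
- round_tin_center (a point): Closed round brass tin, top of the stack, rigid, flat-topped: diameter 40, height 46 mm, about 0.12 kg, loose. The point is its centre (23 mm above its underside); z up.
- square_box_center (a point): Closed square pale wooden box, second from the top, directly under the round tin, rigid: 52 x 52 mm, height 46 mm, about 0.13 kg, loose. The point is its centre (23 mm above its underside); x and y run along its sides, z up.
- oblong_tin_center (a point): Closed oblong bare-metal tin, third from the top, directly under the square box, rigid: 56 mm along its x, 104 mm along its y, height 46 mm, about 0.2 kg, loose. The point is its centre (23 mm above its underside); z up.
- long_box_center (a point): Closed long dark wooden box with brass seam, bottom of the stack, standing on the table, rigid: 60 mm along its x, 150 mm along its y, height 48 mm, about 0.3 kg, loose. The point is its centre (24 mm above its underside); z up. The whole stack is 186 mm high; the pieces sit roughly centred on one another.
- round_stand_top (a point): Round display stand for the round tin: fixed white cylinder with grey felt top, diameter 62 mm, height 50 mm. The point is the centre of its flat top.
- square_stand_top (a point): Square display stand for the square box: fixed white block with grey felt top, 74 x 74 mm, height 40 mm. The point is the centre of its flat top; x and y run along its sides.
- oblong_stand_top (a point): Oblong display stand for the oblong tin: fixed white block with grey felt top, 76 mm along its x, 124 mm along its y, height 30 mm. The point is the centre of its flat top.
- long_stand_top (a point): Longest display stand, for the long box: fixed white block with grey felt top, 80 mm along its x, 170 mm along its y, height 20 mm. The point is the centre of its flat top.
- cup: White china mug, standing loose among the stands and not to be moved: rim diameter 64 mm, height 60 mm, with a handle to the side. Its origin is the centre of its underside; z up.
- vase: Small blue ceramic vase, standing loose among the stands and not to be moved: widest diameter 56 mm, height 85 mm. Its origin is the centre of its underside; z up. A steel hand bell 80 mm high and 56 mm across stands about 0.33 m to its right (towards -y).
Mind the look-alikes: they are no part of the job. What is shaped like the part that bears square_box_center but orange is not meant. What is shaped like the part that bears long_box_center but red is not meant.

How it is judged:
On the way, in this order (a step that is already met when the one before it is completed fails the run):
1. the round brass tin stands on its own stand, let go (horizontal distance between round_tin_center and round_stand_top below 0.012 m and z of round_tin_center in the frame of round_stand_top between 0.019 and 0.027 m and angle between round_tin_center's own z axis and vertical below 0.1 rad and linear speed of round_tin below 0.02 m/s and angular speed of round_tin below 0.15 rad/s and contact force between the fingers and round_tin below 0.1 N), for 0.2 s.
2. the square wooden box stands on its own stand, let go (horizontal distance between square_box_center and square_stand_top below 0.012 m and z of square_box_center in the frame of square_stand_top between 0.019 and 0.027 m and angle between square_box_center's own z axis and vertical below 0.1 rad and (angle between the y axis of square_box_center and the y axis of square_stand_top, either way round below 0.2 rad or angle between the y axis of square_box_center and the x axis of square_stand_top, either way round below 0.2 rad) and linear speed of square_box below 0.02 m/s and angular speed of square_box below 0.15 rad/s and contact force between the fingers and square_box below 0.1 N), for 0.2 s.
3. the oblong metal tin stands on its own stand, let go (horizontal distance between oblong_tin_center and oblong_stand_top below 0.012 m and z of oblong_tin_center in the frame of oblong_stand_top between 0.019 and 0.027 m and angle between oblong_tin_center's own z axis and vertical below 0.1 rad and angle between the y axis of oblong_tin_center and the y axis of oblong_stand_top, either way round below 0.2 rad and linear speed of oblong_tin below 0.02 m/s and angular speed of oblong_tin below 0.15 rad/s and contact force between the fingers and oblong_tin below 0.1 N), for 0.2 s.
4. the long wooden box stands on its own stand, let go (horizontal distance between long_box_center and long_stand_top below 0.012 m and z of long_box_center in the frame of long_stand_top between 0.02 and 0.028 m and angle between long_box_center's own z axis and vertical below 0.1 rad and angle between the y axis of long_box_center and the y axis of long_stand_top, either way round below 0.2 rad and linear speed of long_box below 0.02 m/s and angular speed of long_box below 0.15 rad/s and contact force between the fingers and long_box below 0.1 N), for 0.2 s.
At the end, for the whole second after the job is handed in: Each of the four pieces stands released and at rest on the stand of its own shape: centre within 12 mm of the stand's centre, resting on its top (height within 4 mm), upright within 0.1 rad, and the square, oblong and long ones turned within 0.2 rad of their stand's sides (all of step 1 and all of step 2 and all of step 3 and all of step 4); the robot touches nothing.
It fails at once if the white cup is moved more than 30 mm or tipped (distance of cup from where it was at the start of the episode above 0.03 m or angle between cup's own z axis and vertical above 0.4 rad).
It fails at once if the blue vase is moved more than 30 mm or tipped (distance of vase from where it was at the start of the episode above 0.03 m or angle between vase's own z axis and vertical above 0.4 rad).
It fails at once if a piece of the stack tips over (angle between any of round_tin_center, square_box_center, oblong_tin_center, long_box_center's own z axis and vertical above 0.7 rad).
It also fails if it takes over 134 s, if anything falls off the work surface, if the arm or the gripper's body presses on something with over 40 N, if the wrist force passes 120 N, or if a joint passes its speed limit or range.

## Robot

A 6-joint arm with a two-finger parallel gripper is mounted at the origin on the work surface. World frame = base frame: x ahead of the robot, y to its left, z up, the work surface at z = 0. Lengths are in m, angles in rad, forces in N, time in s.
With the tool pointing down it reaches from about 0.35 to 0.8 m from the base axis. Payload 7.3 kg.
Tool frame: the origin (TCP) lies midway between the tips of the shut fingers; the grasp point (between the pads) lies r.tcp_to_grasp behind it (r.tcp_to_grasp is the distance from the TCP to the grasp point, in m); z points along the fingers, y is the line along which they close (so a half turn about z gives the same grasp; the last joint's range is limited). The gripper opens to 85 mm and grips with 20 to 120 N. Pads are 22 mm wide; open, the fingers measure 114 mm over their backs; the gripper's body (76 mm by 85 mm) begins 54 mm behind the grasp point. The pads swing forward as they close: fully open they stand 13 mm farther back than shut.
Start: joints at [-1.448, 0.342, 1.524, -0, 1.275, -0.146], TCP at [0.139, -0.506, 0.231] pointing down, gripper open.
Joint ranges: [-2.53, 2.53], [-0.77, 2.02], [0.04, 2.7], [-1, 4.14], [0.28, 2.66], [-3.11, 3.11]. Speed limits (rad/s): [2.57, 2.57, 3.14, 3.14, 3.14, 3.14].

## Interface

Orientations are given as a rotation vector (axis times angle).
In Python, from cell import r, cams, workorder gives the robot as it stands. The module is installed in compiled form; this text tells all that it offers.
- The arm moves only by the shell command python3 -m creep 'ROWS' [OPENING] [FORCE]. ROWS is JSON, a list that holds one entry, the list of rows, each a list of 4 numbers: the shift along the tool's x, y, z each as a share of 100 mm, from -1 to 1, then the turn about the tool's z as a share of 30 degrees, from -1 to 1. In form: [[[x, y, z, spin], ...]]. A call has 1 to 8 rows; each row is the pose to reach, as a shift and turn from the pose commanded when the call began, along the tool's axes at that moment; what a row does not reach only later rows make up. A row lasts 1/12 s, in which the tool goes at most 41.7 mm and 7.16 degrees, less where a joint would pass 70% of its speed; a pose out of reach is approached as far as the arm can. A call with a number of a shift or a turn outside -1 to 1 is refused whole. A call with a gripper value outside its range is refused whole. OPENING is the closure, from -1 (fully open) to 1 (shut), so that 0 is half open, set as the call begins (- or left out, the last holds). The fingers move at their own pace and stop on an object; FORCE is the grip in N (left out, the last holds). Time passes only in rows, so rows that repeat a pose let the fingers close. It gives the time, the measured TCP pose, the force, the opening and the grip force at its end, in the units of the state.
- r.get_state(): the state, without advancing time (a new reading comes with each control period).
- cams.snapshot(name): name is "side" or "top"; returns the picture (480x640x3 uint8, blue, green, red); there is no depth.
- cams.camera_params(name): a dict with "fx", "fy", "cx", "cy" (pixels), "rvec" (rotation vector, rad) and "tvec" (3), from world to camera coordinates, as OpenCV has them. Camera axes: x right, y down, z forward; pixel columns grow to the right and rows downward; lengths in m; the calibration is good to about 2 mm. A picture is of the moment at which its call begins. camera_params takes no time and is no camera call.
- workorder.sign_off(): hands the job in; it is judged then, once.
The state is a dict: "time": time; "joints": joint angles; "qd": joint speeds; "effort": joint torques, N m; "ee_pos": TCP position; "ee_rot": TCP orientation; "force": force on the tool from outside, world axes, zero at the start; "torque": the same for the moment, N m; "width": finger opening in m; "grasp_force": force on a finger pad.
Only numpy, scipy, OpenCV 4.12 (cv2) and the standard library are available. Lean on these libraries where they do the work, as an engineer would, in place of code of your own. Each camera call takes 0.05 s, during which the arm holds its last target. There are 200 camera calls.

## Working session

There is one attempt and no reset: what is moved stays moved. The work goes in short steps, Python scripts to look and compute and a shell command to move; the robot and the scene stay as the last step left them, time stands still between calls to the robot, and variables do not carry over. Pictures are saved under pics/ and viewed, at most 16 in all, crops included, and the job is handed in when it is done.

```bash
mkdir -p pics; python3 - <<'E'
from cell import r,cams
import cv2
for n in("top","side"):
    cv2.imwrite(f"pics/{n}0.png",cams.snapshot(n)); print(n,cams.camera_params(n))
s=r.get_state(); print(s,r.tcp_to_grasp)
E
```

```text
top {'fx': 580.3081076831578, 'fy': 580.3081076831578, 'cx': 325.62609015166606, 'cy': 249.51036037898075, 'rvec': array([ 2.17164743, -2.21247914,  0.11213914]), 'tvec': array([-9.14491109e-04,  4.66732083e-01,  1.37037706e+00])}
side {'fx': 505.692511697859, 'fy': 505.692511697859, 'cx': 317.64689226118855, 'cy': 247.8815685055722, 'rvec': array([ 2.27597454, -0.38287303,  0.14383017]), 'tvec': array([-0.4726954 ,  0.19504183,  0.91512375])}
{'time': 0.1, 'joints': array([-1.44800196e+00,  3.42622887e-01,  1.52495315e+00, -9.81422676e-06,
        1.27540915e+00, -1.45988486e-01]), 'qd': array([-0.00109625, -0.00116977, -0.0023652 ,  0.00089196,  0.00203058,
        0.00138716]), 'effort': array([ 2.05392731e-03, -4.34446335e+01, -2.46491253e+01, -1.58051357e-04,
        4.63874952e-03, -1.19115572e-05]), 'ee_pos': array([ 0.139396  , -0.5057665 ,  0.23070007]), 'ee_rot': array([-3.11188449e+00, -4.20751233e-01, -1.06176320e-05]), 'force': array([-0.50496985, -0.53828608,  0.15254376]), 'torque': array([-0.05978471,  0.00337032, -0.03163393]), 'grasp_force': 0.0, 'width': 0.08554953269204431} 0.0187
```

View pics/top0.png

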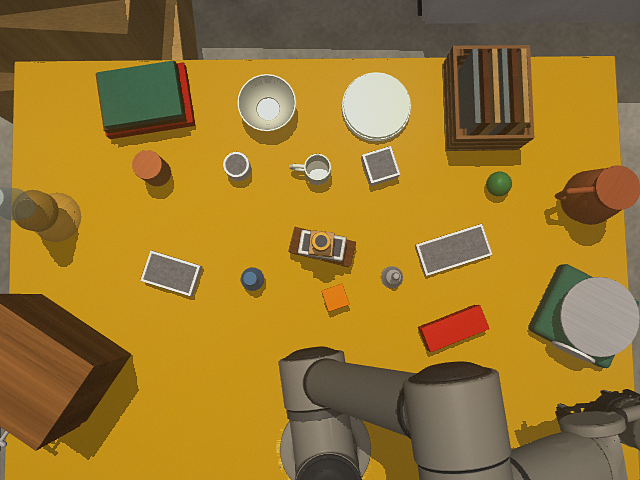

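View pics/side0.png

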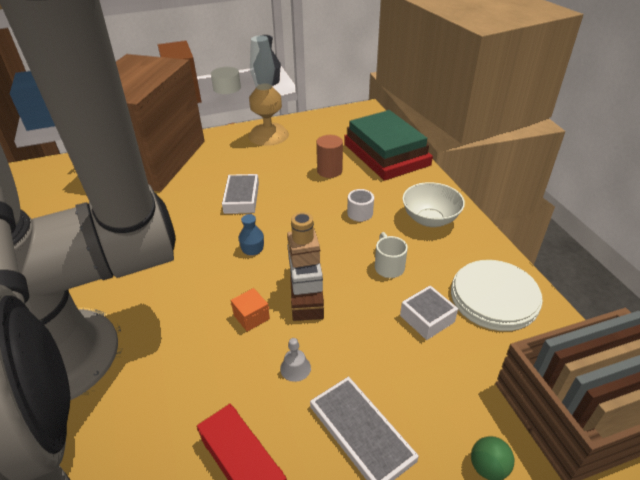

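The top view shows the stack at (322,243), the round stand at (237,165), square at (381,165), oblong at (172,273) and long at (454,249). The cup is at (316,168) and the vase at (252,279). The look-alikes are the orange cube at (335,298) and the red box at (454,328). The stack pieces are the pale wood, dark wood and metal ones at (322,243). I'll enlarge these.

```bash
python3 - <<'E'
import cv2,numpy as np
im=cv2.imread("pics/top0.png")
def t(cx,cy,w=100,h=75,k=4):
    x0=cx-w//2;y0=cy-h//2
    c=cv2.resize(im[y0:y0+h,x0:x0+w],None,fx=k,fy=k,interpolation=cv2.INTER_CUBIC)
    for i in range(0,w,5):
        u=x0+i
        if u%10==0: cv2.line(c,(i*k,0),(i*k,6),(0,0,255),1);cv2.putText(c,str(u),(i*k,16),0,.3,(0,0,255),1)
    for j in range(h):
        v=y0+j
        if v%10==0: cv2.line(c,(0,j*k),(6,j*k),(0,0,255),1);cv2.putText(c,str(v),(8,j*k+3),0,.3,(0,0,255),1)
    return c
g=[t(240,165),t(380,165),t(170,275),t(455,250)]
cv2.imwrite("pics/m1.png",np.vstack([np.hstack(g[:2]),np.hstack(g[2:])]))
cv2.imwrite("pics/m2.png",t(320,245,80,60,10))
E
```

```text
(no output)
```

View pics/m1.png

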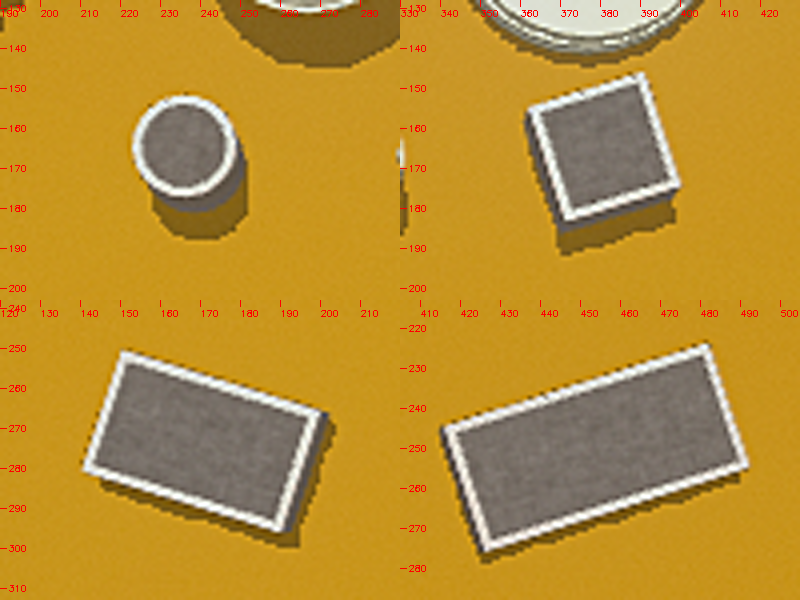

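View pics/m2.png

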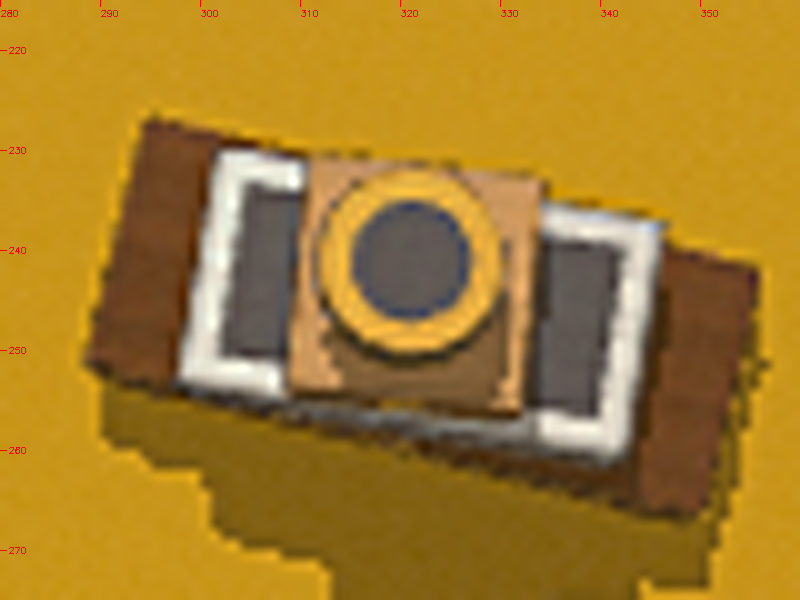

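The first crop shows the four stand tops: the round centre at (236,164), and clear corners on the other three. The second confirms the stack is brass disc at (321,241), pale wooden square, white-edged metal oblong and dark brown long box, neither orange nor red. Computing poses.

```bash
cat >h.py <<'E'
import numpy as np,cv2
from cell import r,cams
def px2w(n,uv,z):
    p=cams.camera_params(n);R=cv2.Rodrigues(p["rvec"])[0];t=p["tvec"]
    K=np.array([[p["fx"],0,p["cx"]],[0,p["fy"],p["cy"]],[0,0,1]])
    uv=np.atleast_2d(uv).astype(float);d=(np.linalg.inv(K)@np.c_[uv,np.ones(len(uv))].T).T@R
    c=-R.T@t
    return c+d*((z-c[2])/d[:,2])[:,None]
def w2px(n,P):
    p=cams.camera_params(n);K=np.array([[p["fx"],0,p["cx"]],[0,p["fy"],p["cy"]],[0,0,1]])
    return cv2.projectPoints(np.atleast_2d(P).astype(float),p["rvec"],p["tvec"],K,None)[0][:,0]
def quad(n,c,z):
    w=px2w(n,c,z)[:,:2];e=[w[(i+1)%4]-w[i] for i in range(4)];L=[np.linalg.norm(x) for x in e]
    d=max([(L[0]+L[2],e[0]-e[2]),(L[1]+L[3],e[1]-e[3])],key=lambda a:a[0])[1]
    yaw=np.degrees(np.arctan2(d[1],d[0]))
    return w.mean(0).round(4),"long-axis yaw",round((yaw+90)%180-90,1),"sides mm",(np.array(L)*1000).round(0)
def go(x,y,yaw,z):
    """rows values to go to TCP xyz with closing line (tool y) at world yaw deg; spin in units of 30deg"""
    s=r.get_state();R=cv2.Rodrigues(s["ee_rot"])[0]
    d=R.T@(np.array([x,y,z])-s["ee_pos"]);
    ty=np.degrees(np.arctan2(R[1,1],R[0,1]))
    # tool z down: + turn about tool z = - world yaw
    a=-((yaw-ty+90)%180-90)
    print("shift/0.1",(d*10).round(3),"spin deg",round(a,1),"units",round(a/30,3),"| ty",round(ty,1),"j6",s["joints"][5].round(2),"pos",s["ee_pos"].round(4),"t",s["time"],"w",s["width"])
E
python3 - <<'E'
from h import *
print("round stand",px2w("top",[236,164.2],.05),"tin",px2w("top",[321,241],.186))
for n,z,c in [("sqS",.04,[(361.5,155.5),(390.5,146.2),(400,174.7),(371.7,183.2)]),("obS",.03,[(151,250.5),(201.2,266),(191.2,295.7),(140.7,280)]),
 ("loS",.02,[(415.5,245),(482,224),(491.7,254.2),(426.2,275.7)]),("sq",.14,[(310.8,230.8),(334.5,233),(332,256.2),(308.8,253.8)]),
 ("ob",.094,[(301.7,230),(346.3,237.2),(342.5,261.3),(298,253.2)]),("lo",.048,[(294.8,226.8),(355.8,241.8),(349,266.8),(288.8,251.2)])]: print(n,*quad("top",c,z))
print("cup",px2w("top",[318,168],.06),"vase",px2w("top",[252,278],.06),"bell",px2w("top",[392,277],.06))
go(.45,0,0,.23)
E
```

```text
round stand [[0.66966733 0.19858642 0.05      ]] tin [[0.47155871 0.00381415 0.186     ]]
sqS [ 0.6654 -0.1452] long-axis yaw -73.4 sides mm [73. 73. 71. 71.]
obS [0.4167 0.3554] long-axis yaw 71.7 sides mm [124.  73. 124.  73.]
loS [ 0.4607 -0.3179] long-axis yaw -73.3 sides mm [170.  76. 167.  78.]
sq [0.4705 0.002 ] long-axis yaw 83.4 sides mm [52. 51. 51. 51.]
ob [ 4.701e-01 -1.000e-04] long-axis yaw 79.2 sides mm [102.  55. 102.  53.]
lo [ 0.4712 -0.0008] long-axis yaw 74.8 sides mm [147.  61. 145.  59.]
cup [[0.65555099 0.00554606 0.06      ]] vase [[0.40047822 0.16247567 0.06      ]] bell [[ 0.39669545 -0.16128821  0.06      ]]
shift/0.1 [ 4.338 -4.051  0.013] spin deg -74.6 units -2.487 | ty -74.6 j6 -0.15 pos [ 0.1394 -0.5058  0.2307] t 0.1 w 0.08554953269204431
```

Poses are consistent with the given sizes. Moving above the stack.

```bash

for i in 1 2 3 4; do python3 -m creep '[[[0.911,-0.806,0,0],[0.911,-0.806,0,0],[0.911,-0.806,0,0],[0.911,-0.806,0,0]]]' -1 40|tail -1; done
python3 -m creep '[[[0.911,-0.806,0,0],[0.911,-0.806,0,0],[0.911,-0.806,0,0],[0.911,-0.806,0,0],[0.911,-0.806,0,0],[0.911,-0.806,0,0]]]'
python3 -c "
from h import *
go(.4716,.0038,-90,.15)
cv2.imwrite('pics/s1.png',cams.snapshot('side'))"
```

```text
grasp_force: 0.0
grasp_force: 0.0
grasp_force: 0.0
grasp_force: 0.0
time: 1.93
ee_pos: [0.4712, 0.0027, 0.2308]
ee_rot: [3.113, 0.422, -0.002]
force: [0.0, -0.1, -0.9]
width: 0.0856
grasp_force: 0.0
shift/0.1 [ 0.008 -0.01   0.808] spin deg 15.4 units 0.514 | ty -74.6 j6 1.15 pos [0.4712 0.0027 0.2308] t 1.9333 w 0.08555284686649987
```

View pics/s1.png

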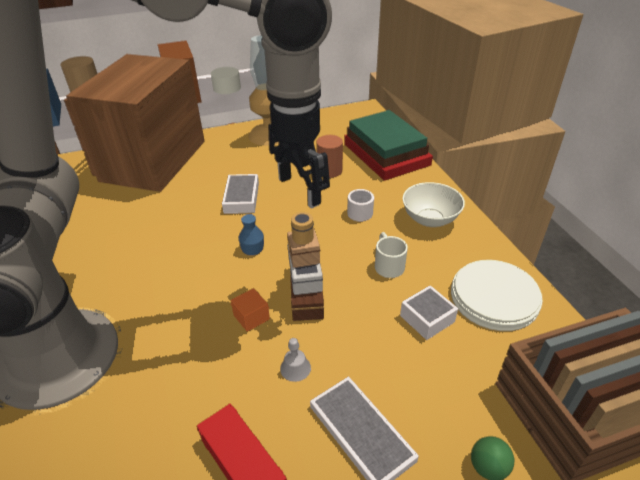

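The gripper is centred over the tin at (302,220) in the side view. Squaring it to the world axes, then descending and gripping.

```bash

python3 -m creep '[[[0.008,-0.01,0.2,0.3],[0.008,-0.01,0.4,0.514],[0.008,-0.01,0.6,0.514],[0.008,-0.01,0.75,0.514],[0.008,-0.01,0.808,0.514],[0.008,-0.01,0.808,0.514],[0.008,-0.01,0.808,0.514]]]'|grep ee_pos
python3 -m creep '[[[0,0,0,0],[0,0,0,0],[0,0,0,0],[0,0,0,0],[0,0,0,0],[0,0,0,0],[0,0,0,0],[0,0,0,0]]]' 1 30
python3 -m creep '[[[0,0,-0.1,0],[0,0,-0.3,0],[0,0,-0.6,0],[0,0,-0.8,0],[0,0,-0.8,0],[0,0,-0.8,0]]]'
python3 -c "
from h import *
go(.6697,.1986,-90,.215)
cv2.imwrite('pics/s2.png',cams.snapshot('side')[60:360,150:550].repeat(2,0).repeat(2,1))"
```

```text
ee_pos: [0.4722, 0.0036, 0.151]
time: 3.23
ee_pos: [0.4724, 0.0044, 0.1512]
ee_rot: [3.141, -0.0, 0.002]
force: [-1.3, -1.3, 5.9]
width: 0.0396
grasp_force: 29.9
time: 3.73
ee_pos: [0.4723, 0.0046, 0.2308]
ee_rot: [3.141, -0.0, 0.002]
force: [0.1, -0.2, -1.3]
width: 0.039
grasp_force: 30.5
shift/0.1 [ 1.974 -1.94   0.16 ] spin deg -0.0 units -0.0 | ty -90.0 j6 1.42 pos [0.4723 0.0046 0.2308] t 3.7333 w 0.0389678974768069
```

View pics/s2.png

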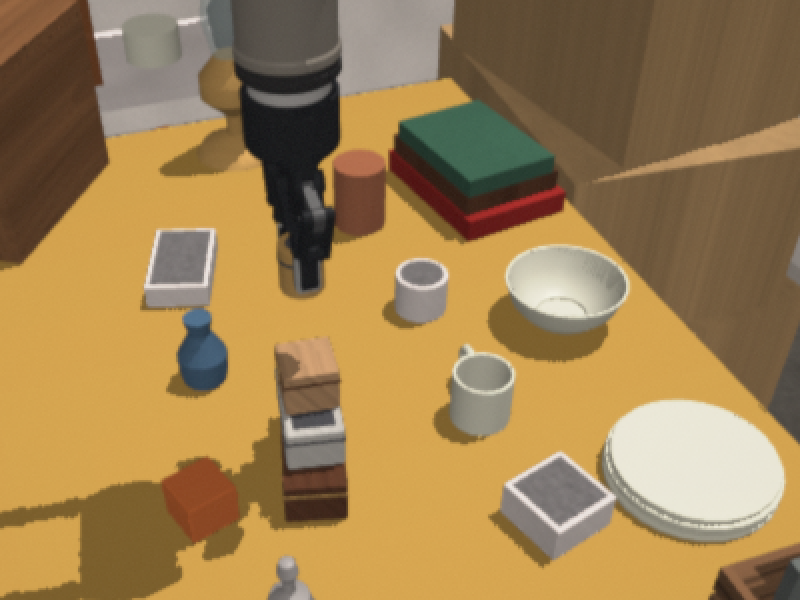

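The round tin is held upright and the rest of the stack is intact. Carrying it to the round stand.

```bash

python3 -m creep '[[[0.3,-0.3,0,0],[0.6,-0.6,0,0],[0.987,-0.97,0,0],[0.987,-0.97,0,0],[0.987,-0.97,0,0]]]'|grep ee_pos
python3 -m creep '[[[0.3,-0.3,0,0],[0.6,-0.6,0,0],[0.85,-0.85,0,0],[0.987,-0.97,0,0],[0.987,-0.97,0,0],[0.987,-0.97,0,0],[0.987,-0.97,0,0]]]'|grep ee_pos
python3 -c "
from h import *
go(.6703,.1986,-90,.062)"
```

```text
ee_pos: [0.5716, 0.1039, 0.2273]
ee_pos: [0.6685, 0.1972, 0.2291]
shift/0.1 [ 0.023 -0.016  1.671] spin deg -0.1 units -0.002 | ty -90.1 j6 1.75 pos [0.6685 0.1972 0.2291] t 4.7833 w 0.03942951908590646
```

```bash

python3 -m creep '[[[0.01,-0.01,0.3,0],[0.01,-0.01,0.6,0],[0.01,-0.01,0.9,0],[0.01,-0.01,1,0],[0.01,-0.01,1,0]]]'|grep ee_pos
python3 -m creep '[[[0,0,0.2,0],[0,0,0.4,0],[0,0,0.5,0],[0,0,0.55,0],[0,0,0.55,0],[0,0,0.55,0],[0,0,0.55,0]]]'|egrep 'ee_pos|force'
python3 -c "
from h import *
go(.6703,.1986,-90,.062)
cv2.imwrite('pics/s3.png',cams.snapshot('side')[140:240,300:420].repeat(5,0).repeat(5,1))"
```

```text
ee_pos: [0.6682, 0.1979, 0.1274]
ee_pos: [0.6715, 0.1995, 0.0773]
force: [0.3, 0.2, -2.5]
grasp_force: 31.0
shift/0.1 [-0.012  0.009  0.153] spin deg -0.0 units -0.001 | ty -90.0 j6 1.75 pos [0.6715 0.1995 0.0773] t 5.7833 w 0.0393551593819235
```

View pics/s3.png

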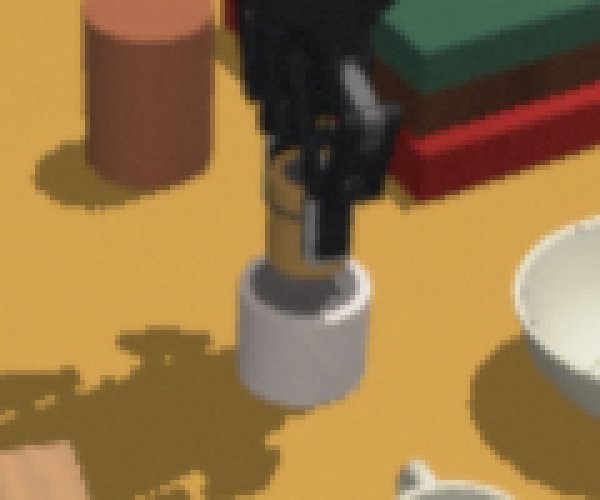

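The tin sits over the stand's felt, centred, with a gap of about 15 mm. Lowering and releasing.

```bash

python3 -m creep '[[[-0.01,0.01,0.06,0],[-0.01,0.01,0.1,0],[-0.01,0.01,0.13,0],[-0.01,0.01,0.155,0],[-0.01,0.01,0.155,0],[-0.01,0.01,0.155,0],[-0.01,0.01,0.155,0]]]'|egrep 'ee_pos|force'
python3 -m creep '[[[0,0,0,0],[0,0,0,0],[0,0,0,0],[0,0,0,0],[0,0,0,0],[0,0,0,0]]]' -1 |egrep 'ee_pos|force|width'
python3 -m creep '[[[0,0,-0.2,0],[0,0,-0.5,0],[0,0,-0.9,0],[0,0,-1,0],[0,0,-1,0]]]'|egrep 'ee_pos|force'
python3 -m creep '[[[0,0,-0.4,0],[0,0,-0.7,0],[0,0,-0.7,0],[0,0,-0.7,0],[0,0,-0.7,0]]]'|egrep 'ee_pos|force'
python3 -c "
from h import *
go(.4705,.0020,-6.6,.105)
go(.4705,.0020,-6.6+90,.105)
cv2.imwrite('pics/s4.png',cams.snapshot('side')[60:360,150:550].repeat(2,0).repeat(2,1))"
```

```text
ee_pos: [0.6693, 0.1983, 0.0613]
force: [-4.6, -0.9, 8.1]
grasp_force: 31.6
ee_pos: [0.6695, 0.1984, 0.0598]
force: [0.1, -0.1, -0.3]
width: 0.0854
grasp_force: 0.0
ee_pos: [0.6718, 0.1989, 0.1652]
force: [-0.2, -0.5, -1.0]
grasp_force: 0.0
ee_pos: [0.669, 0.1983, 0.2283]
force: [1.0, -1.0, -0.8]
grasp_force: 0.0
shift/0.1 [-1.981  1.963  1.238] spin deg -83.4 units -2.781 | ty -90.0 j6 1.75 pos [0.669  0.1983 0.2283] t 7.75 w 0.08517253703181589
shift/0.1 [-1.981  1.963  1.238] spin deg 6.6 units 0.219 | ty -90.0 j6 1.75 pos [0.669  0.1983 0.2283] t 7.75 w 0.08517253703181589
```

View pics/s4.png

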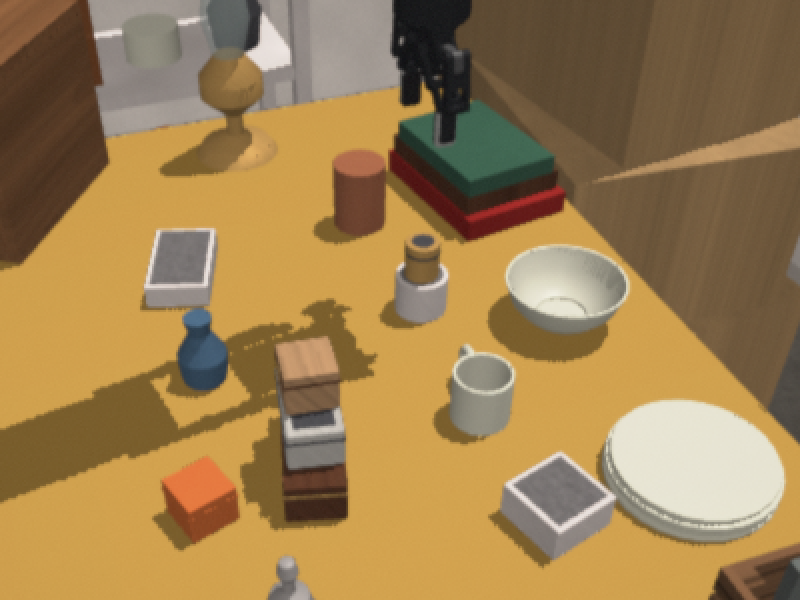

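The round tin stands centred on its stand. Next is the square box; the chosen grip needs a spin of only 6.6°.

```bash

python3 -m creep '[[[-0.3,0.3,0,0],[-0.6,0.6,0,0],[-0.99,0.982,0,0],[-0.99,0.982,0,0],[-0.99,0.982,0,0]]]'|grep ee_pos
python3 -m creep '[[[-0.3,0.3,0,0.1],[-0.6,0.6,0,0.219],[-0.99,0.982,0,0.219],[-0.99,0.982,0,0.219],[-0.99,0.982,0,0.219],[-0.99,0.982,0,0.219],[-0.99,0.982,0,0.219],[-0.99,0.982,0,0.219]]]'|grep ee_pos
python3 -c "
from h import *
go(.4705,.0020,83.4,.105)"
```

```text
ee_pos: [0.5676, 0.098, 0.2287]
ee_pos: [0.4725, 0.003, 0.2295]
shift/0.1 [-0.018  0.013  1.245] spin deg 0.1 units 0.003 | ty -96.5 j6 1.53 pos [0.4725 0.003  0.2295] t 8.8833 w 0.08560500319294147
```

```bash

python3 -m creep '[[[-0.015,0.01,0.3,0],[-0.015,0.01,0.6,0],[-0.015,0.01,0.8,0],[-0.015,0.01,0.8,0],[-0.015,0.01,0.8,0]]]'|grep ee_pos
python3 -m creep '[[[0,0,0.2,0],[0,0,0.35,0],[0,0,0.44,0],[0,0,0.44,0],[0,0,0.44,0],[0,0,0.44,0]]]'|egrep 'ee_pos|force'
python3 -m creep '[[[0,0,0,0],[0,0,0,0],[0,0,0,0],[0,0,0,0],[0,0,0,0],[0,0,0,0],[0,0,0,0],[0,0,0,0]]]' 1 30|egrep 'ee_pos|force|width'
python3 -m creep '[[[0,0,-0.1,0],[0,0,-0.3,0],[0,0,-0.6,0],[0,0,-0.8,0],[0,0,-0.8,0],[0,0,-0.8,0]]]'|egrep 'ee_pos|force|width'
python3 -c "
from h import *
go(.6654,-.1452,-73.4,.2)
cv2.imwrite('pics/s5.png',cams.snapshot('side')[60:360,150:550].repeat(2,0).repeat(2,1))"
```

```text
ee_pos: [0.47, 0.002, 0.1493]
ee_pos: [0.4709, 0.0012, 0.1072]
force: [-0.2, 0.1, 0.1]
grasp_force: 0.0
ee_pos: [0.4703, 0.0012, 0.1067]
force: [-1.3, 1.8, 6.3]
width: 0.0514
grasp_force: 32.1
ee_pos: [0.4701, 0.0012, 0.1864]
force: [-0.7, -0.8, -1.4]
width: 0.0512
grasp_force: 31.8
shift/0.1 [ 2.108  1.23  -0.132] spin deg -23.2 units -0.773 | ty -96.6 j6 1.53 pos [0.4701 0.0012 0.1864] t 10.9667 w 0.05124170372040231
```

View pics/s5.png

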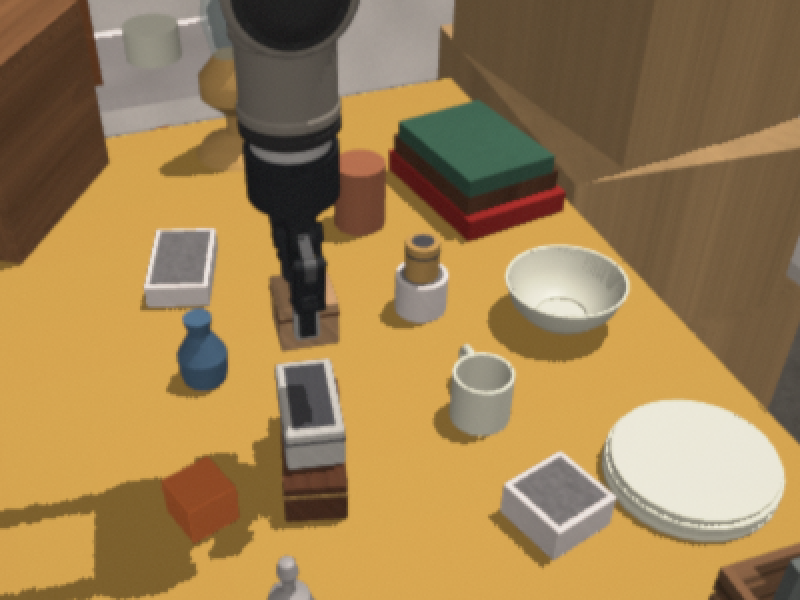

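The square box is held level. Carrying it to the square stand.

```bash

python3 -m creep '[[[0.25,0.15,0,0],[0.5,0.29,0,0],[0.703,0.41,0,0],[0.703,0.41,0,0]]]'|grep ee_pos
python3 -m creep '[[[0.35,0.2,0,0],[0.703,0.41,0,0],[0.703,0.41,0,0]]]'|grep ee_pos
python3 -m creep '[[[0.25,0.15,0,-0.2],[0.5,0.29,0,-0.4],[0.703,0.41,0,-0.6],[0.703,0.41,0,-0.773],[0.703,0.41,0,-0.773],[0.703,0.41,0,-0.773],[0.703,0.41,0,-0.773],[0.703,0.41,0,-0.773]]]'|grep ee_pos
python3 -c "
from h import *
go(.6654,-.1452,-73.4,.053)"
```

```text
ee_pos: [0.5371, -0.0499, 0.1838]
ee_pos: [0.6033, -0.1002, 0.1827]
ee_pos: [0.6647, -0.1444, 0.1858]
shift/0.1 [0.006 0.01  1.328] spin deg -0.1 units -0.002 | ty -73.5 j6 0.96 pos [ 0.6647 -0.1444  0.1858] t 12.2667 w 0.05150164600967395
```

```bash

python3 -m creep '[[[0.005,0.01,0.3,0],[0.005,0.01,0.6,0],[0.005,0.01,0.9,0],[0.005,0.01,1,0],[0.005,0.01,1,0]]]'|grep ee_pos
python3 -m creep '[[[0,0,0.1,0],[0,0,0.18,0],[0,0,0.2,0],[0,0,0.2,0],[0,0,0.2,0],[0,0,0.2,0]]]'|egrep 'ee_pos|force'
python3 -c "
from h import *
go(.6654,-.1452,-73.4,.053)
cv2.imwrite('pics/s6.png',cams.snapshot('side')[250:350,360:480].repeat(5,0).repeat(5,1))"
```

```text
ee_pos: [0.664, -0.1449, 0.083]
ee_pos: [0.6665, -0.1461, 0.0669]
force: [0.1, 0.4, -0.9]
grasp_force: 31.9
shift/0.1 [-0.008 -0.012  0.139] spin deg -0.0 units -0.0 | ty -73.4 j6 0.95 pos [ 0.6665 -0.1461  0.0669] t 13.1833 w 0.05180987433645435
```

View pics/s6.png

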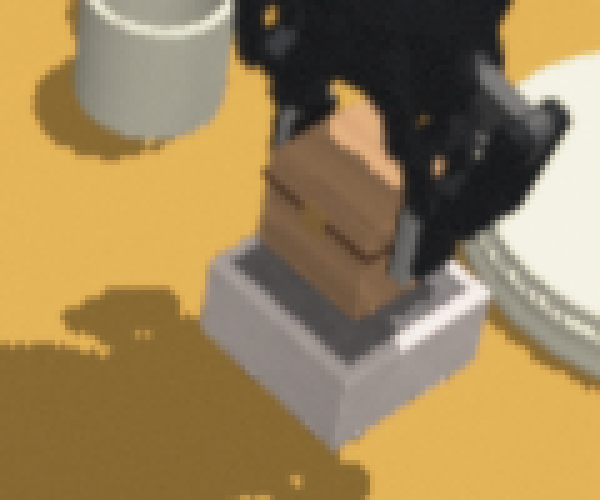

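The box is square to the stand and centred, about 14 mm up. Lowering and releasing.

```bash

python3 -m creep '[[[-0.01,-0.01,0.06,0],[-0.01,-0.01,0.1,0],[-0.01,-0.01,0.125,0],[-0.01,-0.01,0.14,0],[-0.01,-0.01,0.14,0],[-0.01,-0.01,0.14,0],[-0.01,-0.01,0.14,0]]]'|egrep 'ee_pos|force'
python3 -m creep '[[[0,0,0,0],[0,0,0,0],[0,0,0,0],[0,0,0,0],[0,0,0,0],[0,0,0,0]]]' -1 |egrep 'ee_pos|force|width'
python3 -m creep '[[[0,0,-0.2,0],[0,0,-0.5,0],[0,0,-0.9,0],[0,0,-1,0],[0,0,-1,0]]]'|egrep 'ee_pos|force'
python3 -m creep '[[[0,0,-0.2,0.2],[0,0,-0.2,0.4],[0,0,-0.2,0.4],[0,0,-0.2,0.4],[0,0,-0.2,0.4]]]'|egrep 'ee_pos|force'
python3 -c "
from h import *
go(.4701,-.0001,-10.8,.06)
cv2.imwrite('pics/top1.png',cams.snapshot('top'))
cv2.imwrite('pics/s7.png',cams.snapshot('side')[60:360,150:550].repeat(2,0).repeat(2,1))"
```

```text
ee_pos: [0.6646, -0.1452, 0.0527]
force: [-3.3, 0.4, 6.8]
grasp_force: 32.8
ee_pos: [0.6648, -0.1453, 0.0519]
force: [-0.7, -0.5, -0.3]
width: 0.0855
grasp_force: 0.0
ee_pos: [0.667, -0.1459, 0.157]
force: [0.1, 1.0, -0.8]
grasp_force: 0.0
ee_pos: [0.6641, -0.145, 0.1704]
force: [0.1, -0.2, -0.6]
grasp_force: 0.0
shift/0.1 [-1.81  -1.605  1.11 ] spin deg -74.4 units -2.481 | ty -85.2 j6 1.16 pos [ 0.6641 -0.145   0.1704] t 15.15 w 0.08524473051749368
```

View pics/s7.png

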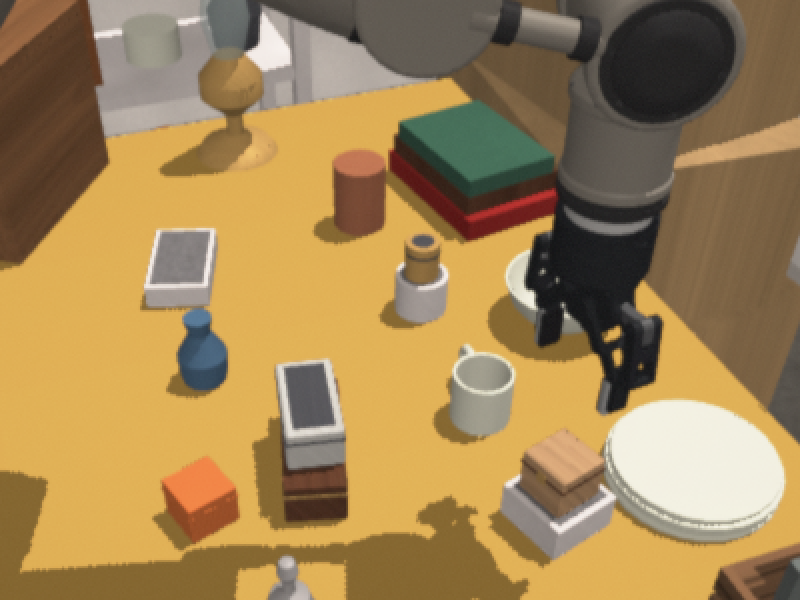

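The square box is centred and square on its stand. Now the oblong tin: move above it, then spin.

```bash

for i in 1 2; do python3 -m creep '[[[-0.3,-0.27,0,0],[-0.6,-0.53,0,0],[-0.905,-0.803,0,0],[-0.905,-0.803,0,0],[-0.905,-0.803,0,0]]]'|grep ee_pos; done
for i in 1 2 3; do python3 -m creep '[[[0,0,0,-0.827],[0,0,0,-0.827],[0,0,0,-0.827],[0,0,0,-0.827],[0,0,0,-0.827]]]'|grep ee_pos; done
python3 -c "
from h import *
go(.4701,-.0001,-10.8,.06)"
```

```text
ee_pos: [0.5662, -0.071, 0.1717]
ee_pos: [0.4716, 0.0007, 0.1725]
ee_pos: [0.4738, -0.0009, 0.1723]
ee_pos: [0.4731, -0.0006, 0.1721]
ee_pos: [0.4726, -0.0003, 0.1721]
shift/0.1 [-0.003 -0.026  1.121] spin deg -0.3 units -0.009 | ty -11.1 j6 0.03 pos [ 4.726e-01 -3.000e-04  1.721e-01] t 17.3333 w 0.08528337300713015
```

```bash

python3 -m creep '[[[0,-0.025,0.3,0],[0,-0.025,0.6,0],[0,-0.025,0.7,0],[0,-0.025,0.7,0],[0,-0.025,0.7,0]]]'|grep ee_pos
python3 -m creep '[[[0,0,0.2,0],[0,0,0.35,0],[0,0,0.41,0],[0,0,0.41,0],[0,0,0.41,0],[0,0,0.41,0]]]'|egrep 'ee_pos|force'
python3 -m creep '[[[0,0,0,0],[0,0,0,0],[0,0,0,0],[0,0,0,0],[0,0,0,0],[0,0,0,0],[0,0,0,0],[0,0,0,0]]]' 1 40|egrep 'ee_pos|force|width'
python3 -m creep '[[[0,0,-0.1,0],[0,0,-0.3,0],[0,0,-0.6,0],[0,0,-0.9,0],[0,0,-1,0],[0,0,-1,0],[0,0,-1,0]]]'|egrep 'ee_pos|force|width'
python3 -c "
from h import *
go(.4167,.3554,-18.3,.162)
cv2.imwrite('pics/s8.png',cams.snapshot('side')[60:360,150:550].repeat(2,0).repeat(2,1))"
```

```text
ee_pos: [0.4695, 0.0005, 0.1019]
ee_pos: [0.47, 0.0006, 0.0621]
force: [0.2, -0.4, 0.4]
grasp_force: 0.0
ee_pos: [0.4703, 0.0006, 0.062]
force: [1.9, -0.8, 5.8]
width: 0.0552
grasp_force: 42.6
ee_pos: [0.4687, 0.0009, 0.1609]
force: [0.3, -0.4, -3.0]
width: 0.0556
grasp_force: 44.0
shift/0.1 [ 3.382 -1.185 -0.012] spin deg 7.3 units 0.244 | ty -11.0 j6 0.03 pos [0.4687 0.0009 0.1609] t 19.5 w 0.055554196695665685
```

View pics/s8.png

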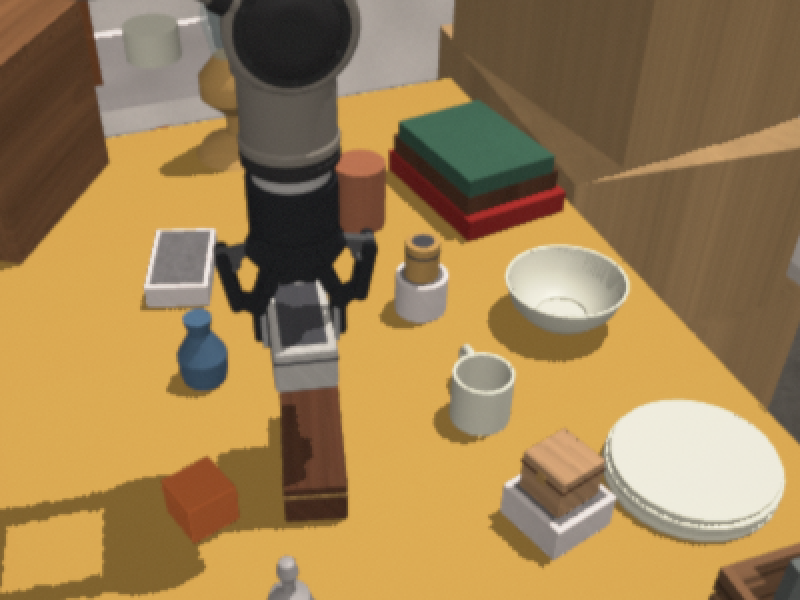

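The oblong tin is held level and the long box stays put. Carrying it over the vase to the oblong stand.

```bash

for i in 1 2 3; do python3 -m creep '[[[0.3,-0.105,0,0],[0.6,-0.21,0,0],[0.8455,-0.296,0,0],[0.8455,-0.296,0,0]]]'|grep ee_pos; done
python3 -m creep '[[[0.3,-0.105,0,0.1],[0.6,-0.21,0,0.2],[0.8455,-0.296,0,0.244],[0.8455,-0.296,0,0.244],[0.8455,-0.296,0,0.244],[0.8455,-0.296,0,0.244],[0.8455,-0.296,0,0.244],[0.8455,-0.296,0,0.244]]]'|egrep 'ee_pos|force'
python3 -c "
from h import *
go(.4167,.3559,-18.3,.044)"
```

```text
ee_pos: [0.4538, 0.0929, 0.1591]
ee_pos: [0.4414, 0.1812, 0.1593]
ee_pos: [0.4288, 0.2697, 0.1594]
ee_pos: [0.4174, 0.3541, 0.1607]
force: [0.5, 0.2, -1.7]
grasp_force: 43.8
shift/0.1 [ 0.016 -0.012  1.167] spin deg -0.1 units -0.002 | ty -18.4 j6 0.88 pos [0.4174 0.3541 0.1607] t 21.2167 w 0.05578487905113604
```

```bash

python3 -m creep '[[[0.015,-0.01,0.3,0],[0.015,-0.01,0.6,0],[0.015,-0.01,0.9,0],[0.015,-0.01,1,0],[0.015,-0.01,1,0],[0.015,-0.01,1,0],[0.015,-0.01,1,0]]]'|egrep 'ee_pos|force'
python3 -c "
from h import *
go(.4167,.3559,-18.3,.044)
cv2.imwrite('pics/s9.png',cams.snapshot('side')[140:240,180:300].repeat(5,0).repeat(5,1))"
```

```text
ee_pos: [0.4179, 0.3576, 0.0628]
force: [0.8, -0.1, -2.4]
grasp_force: 43.8
shift/0.1 [-0.02  -0.007  0.188] spin deg -0.0 units -0.0 | ty -18.3 j6 0.89 pos [0.4179 0.3576 0.0628] t 21.8 w 0.05541071731109682
```

View pics/s9.png

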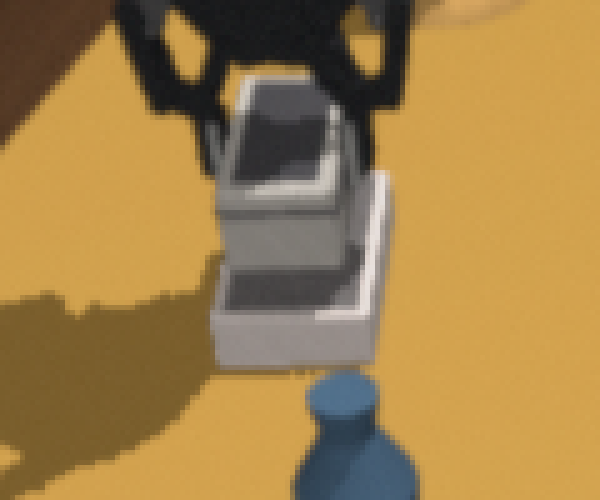

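The tin is aligned over the oblong stand, about 18 mm up. Lowering and releasing.

```bash

python3 -m creep '[[[-0.015,-0.005,0.06,0],[-0.015,-0.005,0.11,0],[-0.015,-0.005,0.15,0],[-0.015,-0.005,0.17,0],[-0.015,-0.005,0.185,0],[-0.015,-0.005,0.187,0],[-0.015,-0.005,0.187,0],[-0.015,-0.005,0.187,0]]]'|egrep 'ee_pos|force'
python3 -m creep '[[[0,0,0,0],[0,0,0,0],[0,0,0,0],[0,0,0,0],[0,0,0,0],[0,0,0,0]]]' -1 |egrep 'ee_pos|force|width'
python3 -m creep '[[[0,0,-0.2,0],[0,0,-0.5,0],[0,0,-0.9,0],[0,0,-1,0],[0,0,-1,0],[0,0,-1,0]]]'|egrep 'ee_pos|force'
python3 -c "
from h import *
go(.4712,-.0008,-15.2,.014)
go(.4712,-.0008,-15.2,.145)
im=cams.snapshot('top')
cv2.imwrite('pics/top2.png',im)"
```

```text
ee_pos: [0.4154, 0.3556, 0.044]
force: [-6.3, -4.4, 14.5]
grasp_force: 46.1
ee_pos: [0.4157, 0.3558, 0.0421]
force: [-0.2, 0.2, 0.0]
width: 0.0855
grasp_force: 0.0
ee_pos: [0.4158, 0.3559, 0.1424]
force: [0.0, 0.5, -0.7]
grasp_force: 0.0
shift/0.1 [-3.214  1.645  1.283] spin deg -3.1 units -0.103 | ty -18.3 j6 0.89 pos [0.4158 0.3559 0.1424] t 23.5167 w 0.08519349686753881
shift/0.1 [-3.213  1.646 -0.027] spin deg -3.1 units -0.103 | ty -18.3 j6 0.89 pos [0.4158 0.3559 0.1424] t 23.5167 w 0.08519349686753881
```

```bash

for i in 1 2 3; do python3 -m creep '[[[-0.3,0.155,0,0],[-0.6,0.31,0,0],[-0.8035,0.4115,0,0],[-0.8035,0.4115,0,0]]]'|grep ee_pos; done
python3 -m creep '[[[-0.3,0.155,0,-0.103],[-0.6,0.31,0,-0.103],[-0.8035,0.4115,0,-0.103],[-0.8035,0.4115,0,-0.103],[-0.8035,0.4115,0,-0.103],[-0.8035,0.4115,0,-0.103],[-0.8035,0.4115,0,-0.103]]]'|egrep 'ee_pos|force'
python3 - <<'E'
from h import *
go(.4712,-.0008,-15.2,.014)
im=cams.snapshot('top')
f=lambda x0,y0:cv2.resize(im[y0:y0+100,x0:x0+80],None,fx=5,fy=5,interpolation=cv2.INTER_CUBIC)
cv2.imwrite('pics/t3.png',np.hstack([f(130,225),f(285,195)]))
E
```

```text
ee_pos: [0.4289, 0.2629, 0.1403]
ee_pos: [0.4431, 0.1744, 0.1408]
ee_pos: [0.4574, 0.0857, 0.1411]
ee_pos: [0.4708, 0.0004, 0.1418]
force: [0.6, 0.1, -0.1]
grasp_force: 0.0
shift/0.1 [-0.011  0.009  1.278] spin deg 0.1 units 0.003 | ty -15.1 j6 0.1 pos [4.708e-01 4.000e-04 1.418e-01] t 25.15 w 0.08526227596546991
```

View pics/t3.png

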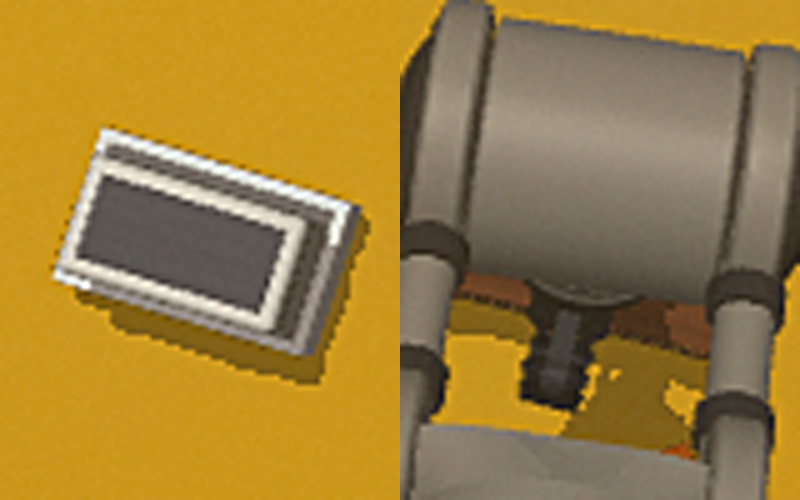

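The tin is square on the stand, offset toward the camera edge only by parallax; I'll check numerically. Descending on the long box now.

```bash

python3 -c "
from h import *
print(quad('top',[(149.4,256.6),(191.6,267.6),(184.4,291.6),(142.4,278)],.076))"
python3 -m creep '[[[-0.01,0.01,0.3,0],[-0.01,0.01,0.6,0],[-0.01,0.01,0.8,0],[-0.01,0.01,0.8,0],[-0.01,0.01,0.8,0]]]'|grep ee_pos
python3 -m creep '[[[0,0,0.2,0],[0,0,0.35,0],[0,0,0.46,0],[0,0,0.46,0],[0,0,0.46,0],[0,0,0.46,0]]]'|egrep 'ee_pos|force'
python3 -m creep '[[[0,0,0,0],[0,0,0,0],[0,0,0,0],[0,0,0,0],[0,0,0,0],[0,0,0,0],[0,0,0,0],[0,0,0,0]]]' 1 50|egrep 'ee_pos|force|width'
python3 -m creep '[[[0,0,-0.1,0],[0,0,-0.3,0],[0,0,-0.6,0],[0,0,-0.9,0],[0,0,-1,0],[0,0,-1,0],[0,0,-1,0]]]'|egrep 'ee_pos|force|width'
python3 -m creep '[[[0,0,-0.3,0],[0,0,-0.3,0],[0,0,-0.3,0],[0,0,-0.3,0]]]'|egrep 'ee_pos|force|width'
python3 -c "
from h import *
go(.4607,-.3179,16.7,.145)
"
```

```text
(array([0.414 , 0.3534]), 'long-axis yaw', np.float64(72.7), 'sides mm', array([ 99.,  57., 100.,  51.]))
ee_pos: [0.4713, -0.0014, 0.0619]
ee_pos: [0.473, -0.0022, 0.0178]
force: [0.5, 0.3, -0.2]
grasp_force: 0.0
ee_pos: [0.4728, -0.0024, 0.0175]
force: [-0.3, 0.4, 7.5]
width: 0.0594
grasp_force: 53.4
ee_pos: [0.4716, -0.0022, 0.1164]
force: [0.2, 0.2, -3.1]
width: 0.0594
grasp_force: 56.0
ee_pos: [0.4709, -0.0021, 0.1446]
force: [0.2, 1.2, -3.2]
width: 0.0592
grasp_force: 56.8
shift/0.1 [-3.074  0.729 -0.004] spin deg -31.9 units -1.064 | ty -15.2 j6 0.1 pos [ 0.4709 -0.0021  0.1446] t 27.7 w 0.05920516561511911
```

The oblong tin is within about 3 mm and 1° of its stand. The long box is gripped; carrying it.

```bash

for i in 1 2 3; do python3 -m creep '[[[-0.3,0.07,0,0],[-0.6,0.14,0,0],[-0.772,0.182,0,0],[-0.772,0.182,0,0]]]'|grep ee_pos; done
python3 -m creep '[[[-0.3,0.07,0,-0.2],[-0.6,0.14,0,-0.4],[-0.772,0.182,0,-0.6],[-0.772,0.182,0,-0.8],[-0.772,0.182,0,-1],[-0.772,0.182,0,-1],[-0.772,0.182,0,-1],[-0.772,0.182,0,-1]]]'|egrep 'ee_pos|force'
python3 -c "
from h import *
go(.461,-.3194,16.7,.0375)"
```

```text
ee_pos: [0.4685, -0.0842, 0.1445]
ee_pos: [0.466, -0.1633, 0.1447]
ee_pos: [0.4635, -0.2422, 0.1448]
ee_pos: [0.4612, -0.3181, 0.1456]
force: [1.0, 0.3, -3.0]
grasp_force: 56.6
shift/0.1 [-0.013 -0.005  1.081] spin deg -2.0 units -0.067 | ty 14.7 j6 -1.0 pos [ 0.4612 -0.3181  0.1456] t 29.3667 w 0.059576375758272786
```

```bash

python3 -m creep '[[[-0.013,-0.005,0.3,-0.067],[-0.013,-0.005,0.6,-0.067],[-0.013,-0.005,0.8,-0.067],[-0.013,-0.005,0.9,-0.067],[-0.013,-0.005,0.9,-0.067],[-0.013,-0.005,0.9,-0.067],[-0.013,-0.005,0.9,-0.067]]]'|egrep 'ee_pos|force'
python3 -c "
from h import *
go(.461,-.3194,16.7,.0375)
cv2.imwrite('pics/s10.png',cams.snapshot('side')[330:480,270:450].repeat(4,0).repeat(4,1))"
```

```text
ee_pos: [0.4619, -0.3213, 0.0577]
force: [0.4, 0.2, -2.0]
grasp_force: 56.5
shift/0.1 [ 0.021 -0.004  0.202] spin deg 0.1 units 0.003 | ty 16.8 j6 -1.04 pos [ 0.4619 -0.3213  0.0577] t 29.95 w 0.059237058943469444
```

View pics/s10.png

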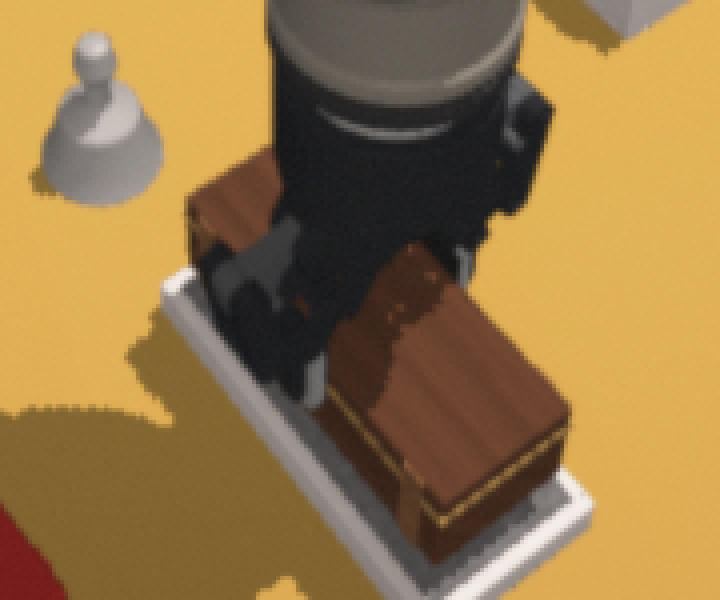

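The long box is parallel to and centred over its stand, 20 mm up. Lowering, releasing and retreating.

```bash

python3 -m creep '[[[0.015,0,0.06,0],[0.015,0,0.11,0],[0.015,0,0.15,0],[0.015,0,0.18,0],[0.015,0,0.2,0],[0.015,0,0.202,0],[0.015,0,0.202,0],[0.015,0,0.202,0]]]'|egrep 'ee_pos|force'
python3 -m creep '[[[0,0,0,0],[0,0,0,0],[0,0,0,0],[0,0,0,0],[0,0,0,0],[0,0,0,0]]]' -1 |egrep 'ee_pos|force|width'
python3 -m creep '[[[0,0,-0.2,0],[0,0,-0.5,0],[0,0,-0.9,0],[0,0,-1,0],[0,0,-1,0],[0,0,-1,0]]]'|egrep 'ee_pos|force'
python3 -m creep '[[[0.3,0,-0.5,0],[0.6,0,-0.8,0],[0.9,0,-0.8,0],[1,0,-0.8,0],[1,0,-0.8,0],[1,0,-0.8,0],[1,0,-0.8,0]]]'|egrep 'ee_pos|force'
python3 -m creep '[[[0.3,0,0,0],[0.6,0,0,0],[0.9,0,0,0],[1,0,0,0],[1,0,0,0],[1,0,0,0],[1,0,0,0]]]'|egrep 'ee_pos|force'
python3 - <<'E'
from h import *
im=cams.snapshot('top')
f=lambda cx,cy:cv2.resize(im[cy-37:cy+38,cx-50:cx+50],None,fx=4,fy=4,interpolation=cv2.INTER_CUBIC)
cv2.imwrite('pics/t4.png',np.vstack([np.hstack([f(240,165),f(380,165)]),np.hstack([f(170,275),f(455,250)])]))
E
```

```text
ee_pos: [0.4604, -0.3191, 0.0375]
force: [-5.2, 3.9, 11.7]
grasp_force: 58.5
ee_pos: [0.4606, -0.3193, 0.036]
force: [-0.1, -0.2, 0.2]
width: 0.0854
grasp_force: 0.0
ee_pos: [0.4606, -0.3193, 0.1363]
force: [-0.1, -0.1, 0.1]
grasp_force: 0.0
ee_pos: [0.4315, -0.224, 0.2146]
force: [0.2, 0.3, 0.5]
grasp_force: 0.0
ee_pos: [0.4034, -0.1292, 0.2158]
force: [1.0, -0.2, 0.9]
grasp_force: 0.0
```

View pics/t4.png

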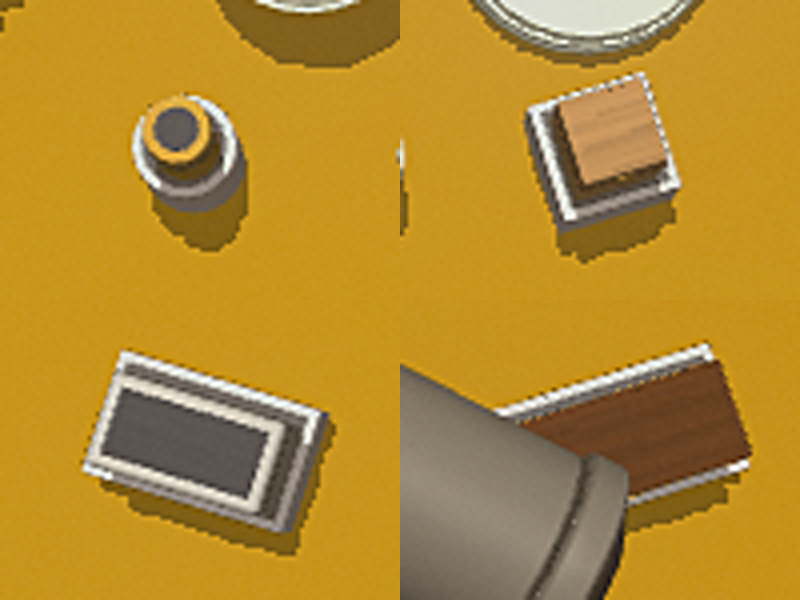

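```bash
python3 - <<'E'
from h import *
print(px2w("top",[190+177/4-.4,128+130/4-.4],.096),"want .6697 .1986")
print(quad("top",[(330+(x-400)/4-.4,128+y/4-.4) for x,y in[(558,106),(642,80),(668,162),(586,186)]],.086),"want .6654 -.1452")
a=np.radians(-73.3);l=np.array([np.cos(a),np.sin(a)]);s=np.array([-l[1],l[0]])
P=[[*(np.array([.4607,-.3179])+.075*l+k*.03*s),.068] for k in(1,-1)]
print("long right corners expected at tile px",((w2px("top",P)-[405,213]+.4)*4+[400,300]).round())
s=r.get_state();print(s["time"],s["qd"].round(3))
E
```

```text
[[0.66860135 0.19745293 0.096     ]] want .6697 .1986
(array([ 0.6641, -0.1445]), 'long-axis yaw', np.float64(-73.9), 'sides mm', array([51., 50., 50., 49.])) want .6654 -.1452
long right corners expected at tile px [[722. 354.]
 [756. 452.]]
32.8833 [-0.001 -0.003  0.002  0.001  0.001  0.002]
```

All four are within about 3 mm; the long box's visible corners, (722,360) and (752,455), match the expected ones. Handing in.

```bash
python3 -c "
from cell import workorder
print(workorder.sign_off())"
```

```text
the job is handed in; nothing more can be done
None
```

All four pieces were released upright on their own stands, about 3 mm or less off centre by my measurements, and the job was handed in at about 33 s (no verdict came back); no move passed near the cup, and the vase was cleared from above.

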